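# Power up the soldering station

### The arm

A 6-joint arm with a two-finger parallel gripper is mounted at the origin on the work surface. World frame = base frame: x ahead of the robot, y to its left, z up, the work surface at z = 0. Lengths are in mm, angles in rad, forces in N, time in s.
With the tool pointing down it reaches from about 350 to 875 mm from the base axis. Payload 4.2 kg.
Tool frame: the origin (TCP) lies at the very end of the fingers, on their centre line; the grasp point (between the pads) lies 19 mm behind it; z points along the fingers, y is the line along which they close (so a half turn about z gives the same grasp; the last joint's range is limited). The gripper opens to 85 mm and grips with 20 to 120 N. Pads are 22 mm wide; open, the fingers measure 114 mm over their backs; the gripper's body (76 mm by 85 mm) begins 54 mm behind the grasp point. The pads swing forward as they close: fully open they stand 13 mm farther back than shut.
Start: joints at [-0.862, 0.385, 0.008, 0, -1.194, -0.259], TCP at [271.753, -562.805, 231.312] pointing down, gripper open.
Joint ranges: [-3.14, 3.14], [-1.21, 2.06], [-1.07, 1.41], [-3.16, 2.05], [-2.99, -0.16], [-3.1, 3.1]. Speed limits (rad/s): [2.79, 2.79, 3.14, 3.14, 3.14, 3.14].

### API

Orientations are given as a unit quaternion [x, y, z, w].
In Python, from bench import arm, optics gives the robot as it stands. The module is installed in compiled form; this text tells all that it offers.
- The arm moves only by the tool step_arm, never from a script. Its argument "motion" is a list of rows, each an object with "dr": the turn, a rotation vector about the tool's x, y, z in units of 8 degrees (1.0 is 8 degrees), a list of three; "slide": the shift along the tool's x, y, z in mm, a list of three; "jaw": the finger opening in mm, from 0 to 85.4. A call has exactly 8 rows; each row is the pose to reach, as a shift and turn from the pose commanded when the call began, along the tool's axes at that moment; what a row does not reach only later rows make up. A row lasts 1/8 s, in which the tool goes at most 62.5 mm and 10.7 degrees, less where a joint would pass 70% of its speed; a pose out of reach is approached as far as the arm can. A call with a gripper value outside its range is refused whole. The fingers move at their own pace and stop on an object; the grip force is fixed at half the most. Time passes only in rows, so rows that repeat a pose let the fingers close, or fill a call up. It gives the time, the measured TCP pose, the force, the opening and the grip force at its end, in the units of the state.
- arm.read_state(): the state, without advancing time (a new reading comes with each control period).
- optics.get_image(name): name is "side" or "top" or "wrist"; returns the picture (480x640x3 uint8, blue, green, red); there is no depth.
- optics.camera_info(name): a dict with "camera_matrix" (3x3 intrinsics, pixels), "k1" (the pictures are not rectified: a ray, as slopes to the right and down, at radius r is drawn at 1 + k1 r^2 times it, then the intrinsics apply), "view" (4x4, takes a point from world to camera coordinates); the wrist camera has in their place "T_tool_cam" (4x4, takes a point from camera to tool coordinates, whose origin is the TCP and whose axes are the flange's). Camera axes: x right, y up, looking along -z (the intrinsics and any distortion apply to the point x, -y, -z); pixel columns grow to the right and rows downward; lengths in mm; the calibration is good to about 2 mm. A picture is of the moment at which its call begins: read the wrist's pose just before it. camera_info takes no time and is no camera call.
- arm.job_done(): hands the job in; it is judged then, once.
The state is a dict: "clock": time; "joints": joint angles; "joint_vel": joint speeds; "joint_efforts": joint torques, N m; "position": TCP position; "ee_rot": TCP orientation; "contact_force": force on the tool from outside, world axes, zero at the start; "wrist_torque": the same for the moment, N m; "gripper_width": finger opening in mm; "grasp_force": force on a finger pad.
Only numpy, scipy, OpenCV 4.12 (cv2) and the standard library are available. Lean on these libraries where they do the work, as an engineer would, in place of code of your own. Each camera call takes 0.05 s, during which the arm holds its last target. There are 200 camera calls.

### The job

Power up the soldering station; nothing needs to be gripped: press the red rocker of the power strip fully over to on, then press the green rocker on the station's front panel fully over to on, and then press the middle one of its three grey preset keys right down and let it come back up. The on end of each rocker is the one with the white line, standing raised now. Press no other key, and do not move or pick up the solder reel, the screwdriver, the pliers or the parts bin.

Things in the scene. Friction and masses are not known exactly. Their poses are not given: they have to be found in the camera images.
- strip: White power strip fixed to the bench: 255 mm long (x), 58 wide (y), 44 high; origin at the centre of its underside, z up. The red rocker is in its top face, centred at x = -92 mm, the end nearer the robot. Two plugs, up to z = 70 mm, stand in the sockets at x = 23 and 78 mm.
- strip_rocker_on (a point): Point on the red rocker's on half (white line), 13.6 mm from the pivot line towards the strip's -x end, mid-width; it moves with the rocker: about 55 mm above the bench when off, 50 when on. The rocker is 32 mm long (along the strip), 22 wide; its two flat faces make a shallow V: when off, the on half stands raised 0.35 rad; when on, it lies level, 4 mm proud of its frame.
- strip_rocker (a joint): Angle of the red rocker in rad: 0 off (it starts within 0.04 of that), 0.35 fully on. Pressing the raised on half down turns it on; it takes about 3 N there and stays where it is left.
- station: Soldering station, fixed: teal case 190 mm deep (x), 160 wide (y), 81 high; origin at the centre of its underside, front to -x. Its black panel rises from z = 28 at x = -95 to z = 81 at x = 18 mm: 25 degrees (0.436 rad) from level, outward normal (-0.423, 0, 0.906). An iron lies across the flat top behind, up to z = 111 mm; its plug stands 27 mm out of the panel at the lower left (+y).
- station_rocker_on (a point): Point on the green rocker's on half (white line), 12.8 mm from the pivot line towards the station's right (-y), mid-width; it moves with the rocker: about 11 mm out from the panel when off, 6.5 when on. The rocker lies across the panel's lower right, 30 mm long (along y), 16 wide, V-shaped like the red one; when on, the on half lies parallel to the panel.
- station_rocker (a joint): Angle of the green rocker in rad: 0 off (it starts within 0.04 of that), 0.35 fully on. Pressing the raised on half (the right-hand end) into the panel turns it on; it takes about 3 N there and stays where it is left.
- key_mid_top (a point): Centre of the face of the middle preset key: a grey key 15 mm wide (station's y) and 13 mm high up the slope, 6.5 mm proud of the panel; z of this point is the panel's outward normal, x points up the slope. The other two keys are alike, 34 mm to its left and right.
- key_mid (a joint): Travel of the middle key into the panel in m: 0 up, 0.004 fully down. It springs back; fully down takes 3.6 N.
- key_left (a joint): Travel of the left key (station's +y), in m, as for the middle one. Not to be pressed.
- key_right (a joint): Travel of the right key (station's -y), in m, as for the middle one. Not to be pressed.
- reel: Reel of solder, loose, blue flanges 54 mm across, 38 mm high, standing on the bench in front of the station; origin at the centre of its underside. Leave alone.
- screwdriver: Red-handled screwdriver, loose, 170 mm long, lying beside the strip; origin under its middle, tip to its x. Leave alone.
- pliers: Red-handled pliers, loose, 175 mm long, 57 wide, 16 mm high, lying before the strip's near end; origin under the middle. Leave alone.
- parts_bin: Black parts bin with ring terminals, loose, 100 x 75 x 45 mm, behind the station; origin at the centre of its underside. Leave alone.

How it is judged (in metres and radians):
On the way, in this order (a step that is already met when the one before it is completed fails the run):
1. the power strip's red rocker is pressed over to on (value of joint strip_rocker above 0.28 rad), for 0.1 s.
2. the station's green rocker is pressed over to on (value of joint each of station_rocker, strip_rocker above 0.28 rad), for 0.1 s.
3. the middle preset key is pressed down (all of step 2 and value of joint key_mid above 0.0028 m), for 0.05 s.
At the end, for the whole second after the job is handed in: Both rockers stand on (turned past 0.28 of 0.35 rad), all three keys are up again (within 1 mm), and the reel, screwdriver, pliers and parts bin are within 15 mm of where they were (all of step 2 and value of joint each of key_mid, key_left, key_right below 0.001 m and distance of each of reel, screwdriver, pliers, parts_bin from where it was at the start of the episode below 0.015 m); the robot touches nothing.
It fails at once if the station's rocker is put on while the strip is off (value of joint station_rocker above 0.2 rad and value of joint strip_rocker below 0.2 rad).
It fails at once if the middle key is pressed while the station is off (value of joint key_mid above 0.002 m and value of joint station_rocker below 0.2 rad).
It fails at once if the left or right preset key is pressed (value of joint any of key_left, key_right above 0.002 m).
It fails at once if the reel, screwdriver, pliers or parts bin is shoved or lifted (distance of any of reel, screwdriver, pliers, parts_bin from where it was at the start of the episode above 0.015 m).
It also fails if it takes over 48 s, if anything falls off the work surface, if the arm or the gripper's body presses on something with over 40 N, if the wrist force passes 120 N, or if a joint passes its speed limit or range.

## Working session

There is one attempt and no reset: what is moved stays moved. The work goes in short steps, Python scripts to look and compute and a tool call to move; the robot and the scene stay as the last step left them, time stands still between calls to the robot, and variables do not carry over. Pictures are saved under pics/ and viewed, at most 10 in all, crops included, and the job is handed in when it is done.

Besides the shell and the picture viewer there is one more tool, called after ">>>" as name([rows], argument=value, ...), one row to a line, values as JSON. step_arm: Moves the arm, as the interface text tells. Its arguments: {"type":"object","properties":{"motion":{"type":"array","items":{"type":"object","properties":{"dr":{"type":"array","items":{"type":"number"}},"slide":{"type":"array","items":{"type":"number"}},"jaw":{"type":"number"}}}}},"required":["motion"]}

```bash
mkdir -p pics; python3 - <<'E'
from bench import arm, optics
import cv2
for n in("top","side"):
    cv2.imwrite(f"pics/{n}0.png",optics.get_image(n)); c=optics.camera_info(n); print(n,c)
print(optics.camera_info("wrist")); print(arm.read_state())
E
```

```text
top {'camera_matrix': array([[508.49433105,   0.        , 314.4208473 ],
       [  0.        , 508.49433105, 246.20486824],
       [  0.        ,   0.        ,   1.        ]]), 'k1': -0.03810319579846354, 'view': array([[ 1.76288867e-01, -9.84338339e-01,  5.18845054e-04,
        -1.13252302e+02],
       [ 9.59624640e-01,  1.71980121e-01,  2.22583440e-01,
        -5.49913137e+02],
       [-2.19186644e-01, -3.87410858e-02,  9.74913506e-01,
        -7.63909449e+02],
       [ 0.00000000e+00,  0.00000000e+00,  0.00000000e+00,
         1.00000000e+00]])}
side {'camera_matrix': array([[499.37510503,   0.        , 309.71757993],
       [  0.        , 499.37510503, 249.22651604],
       [  0.        ,   0.        ,   1.        ]]), 'k1': -0.08573363271844722, 'view': array([[-9.96734240e-01, -7.99324793e-02,  1.14740099e-02,
         5.47907564e+02],
       [ 6.68430651e-02, -7.36960692e-01,  6.72622438e-01,
        -9.35773817e+01],
       [-4.53084848e-02,  6.71192772e-01,  7.39896887e-01,
        -8.08153468e+02],
       [ 0.00000000e+00,  0.00000000e+00,  0.00000000e+00,
         1.000000
[... 614 characters left out ...]
1,  3.85506553e-01,  6.77150402e-03, -4.21313369e-04,
       -1.19393901e+00, -2.58609788e-01]), 'joint_vel': array([-5.02511023e-04, -6.49894737e-05,  3.10530027e-03,  1.47677911e-03,
        6.44457199e-04, -6.01828810e-05]), 'joint_efforts': array([ 1.28850370e-04, -3.93320060e+01,  1.88930154e+01,  4.19800311e+00,
       -2.59002336e-03,  1.73082651e-05]), 'position': array([ 271.54835813, -562.37519528,  230.32025963]), 'ee_rot': array([-2.22933044e-01,  9.74833287e-01,  9.22266251e-04, -2.63111583e-04]), 'contact_force': array([-0.38550123, -0.07404484,  0.09285777]), 'wrist_torque': array([-0.0129244 , -0.0205418 , -0.02594809]), 'grasp_force': 0.0, 'gripper_width': 85.29539249598214}
```

View pics/top0.png

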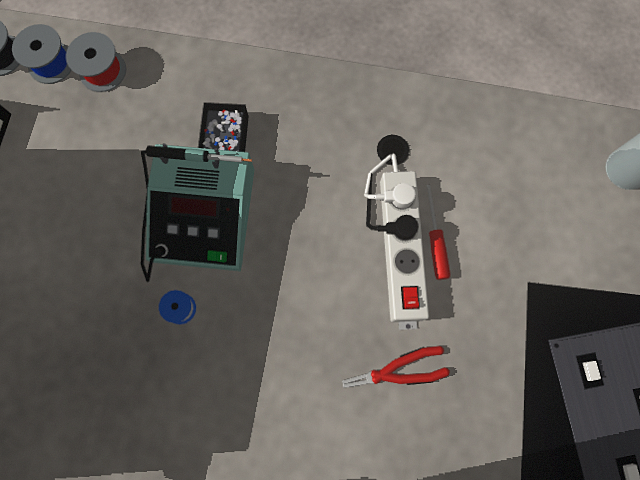

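View pics/side0.png

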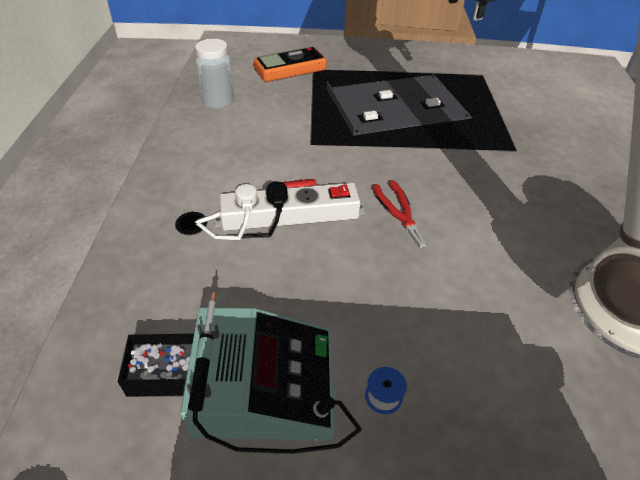

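The top view shows the strip rocker near (411,297), keys near (173,230), (193,231) and (213,233), and the green rocker near (217,257). The side view shows them at (340,191), (295,345/367/390) and (321,345). I'll enlarge these areas for precise pixels.

```bash
cat > h.py <<'E'
import numpy as np, cv2
from bench import arm, optics
from scipy.spatial.transform import Rotation as R
def proj(info,P,view=None):
    V=info["view"] if view is None else view
    P=np.atleast_2d(P); c=P@V[:3,:3].T+V[:3,3]
    s=np.c_[c[:,0],-c[:,1]]/-c[:,2:]; s=s*(1+info["k1"]*(s**2).sum(1,keepdims=True))
    K=info["camera_matrix"]; return s@K[:2,:2].T+K[:2,2]
def wview(st,info):
    T=np.eye(4);T[:3,:3]=R.from_quat(st["ee_rot"]).as_matrix();T[:3,3]=st["position"]
    return np.linalg.inv(T@info["T_tool_cam"])
E
python3 - <<'E'
import cv2, numpy as np
t=cv2.imread("pics/top0.png");s=cv2.imread("pics/side0.png")
def crop(im,x,y,w,h,k):
    c=cv2.resize(im[y:y+h,x:x+w],None,fx=k,fy=k,interpolation=cv2.INTER_CUBIC)
    return c
a=crop(t,140,140,120,140,3) #360x420... 
b=crop(t,370,250,80,90,3)
c=crop(s,230,300,110,140,3)
d=crop(s,300,170,80,60,3)
M=np.zeros((600,800,3),np.uint8)
M[:420,:360]=a; M[:420,360:690]=c; M[420:600,0:240]=d; M[420:600,240:480]=b[80:260]
cv2.imwrite("pics/m.png",M)
E
```

```text
(no output)
```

View pics/m.png

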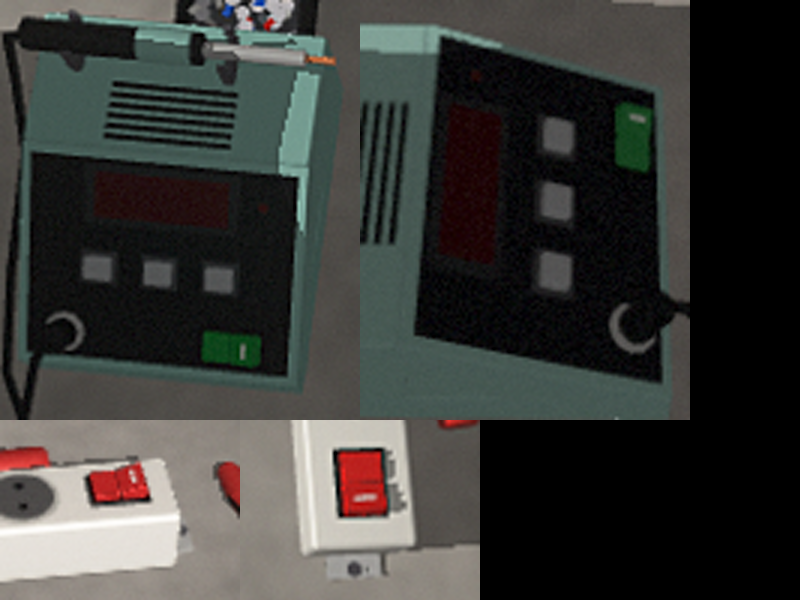

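```bash
cat > fit.py <<'E'
from h import *
from scipy.optimize import least_squares
it,isd=optics.camera_info("top"),optics.camera_info("side")
def tri(a,b):
    return least_squares(lambda p:np.r_[(proj(it,p)-a).ravel(),(proj(isd,p)-b).ravel()],[500,0,50])
for n,a,b in [("kL",(172.7,229.3),(295,390.3)),("kM",(193,231.3),(295.7,367.7)),("kR",(213,233),(296,345.7)),("gOn",(220.7,257),(322.3,339.3)),("rOn",(412,302),(345.3,189.3))]:
    r=tri(a,b); print(n,r.x.round(1),r.fun.round(1))
# strip pose: near-end top corners & far-end in top, plus white line
def fp(q,P): 
    c,s=np.cos(q[2]),np.sin(q[2]); P=np.array(P,float); return np.c_[q[0]+c*P[:,0]-s*P[:,1],q[1]+s*P[:,0]+c*P[:,1],P[:,2]]
S=[(-127.5,29,44),(-127.5,-29,44),(127.5,29,44),(127.5,-29,44)]
px=np.array([(390.7,321.5),(427.7,319.5),(382,172),(415,172)])
f=lambda q:(np.r_[(proj(it,fp(q,S))-px).ravel(),(proj(it,fp(q,[(-105,0,55)]))-(412,302)).ravel(),(proj(isd,fp(q,[(-105,0,55)]))-(345.3,189.3)).ravel()])
r=least_squares(f,[500,-200,0],x_scale=[100,100,1]);print("strip",r.x,r.fun.round(1)); print(fp(r.x,[(-105,0,55)]))
E
python3 fit.py
```

```text
kL [551.  221.8  54.7] [ 0.3 -0.7  0.6  0.2]
kM [553.6 188.1  53.4] [ 0.2 -0.5  0.4  0.1]
kR [556.4 154.6  54.2] [ 0.2 -0.5  0.4  0.1]
gOn [520.7 135.3  44.9] [ 0.2 -0.6  0.5  0.1]
rOn [ 500.2 -184.7   51.2] [-0.1  0.3 -0.4 -0.1]
strip [ 5.97973843e+02 -1.59830465e+02  2.12883711e-01] [ 1.4 -1.4  0.2 -0.7 -0.2 -1.   0.3 -2.  -1.8  2.7  2.3 -0.6]
[[ 495.3441431  -182.01480078   55.        ]]
```

```bash
cat >> h.py <<'E'
def tool(yaw,tilt):
    x=[-np.cos(yaw),-np.sin(yaw),0]; y=[-np.sin(yaw),np.cos(yaw),0]
    M=np.c_[x,y,np.cross(x,y)]
    return M@R.from_rotvec([0,-tilt,0]).as_matrix()  # tilt>0: z leans to +x station
def go(p,yaw,tilt=0):
    s=arm.read_state(); M=R.from_quat(s["ee_rot"]).as_matrix(); T=tool(yaw,tilt)
    print("at",s["position"].round(1),"zt",M[:,2].round(3),"want zt",T[:,2].round(3),"t",s["clock"],"F",s["contact_force"].round(1),"w",round(s["gripper_width"],1))
    print("slide",(M.T@(np.array(p)-s["position"])).round(1),"dr",(R.from_matrix(M.T@T).as_rotvec(degrees=True)/8).round(2))
E
python3 -c "
from h import *
go([498,-185,130],.213); go([500,135,130],.08,.436)"
```

```text
at [ 271.5 -562.4  230.3] zt [-0.001  0.002 -1.   ] want zt [ 0.  0. -1.] t 0.1 F [-0.4 -0.1  0.1] w 85.3
slide [-368.   241.2  100.7] dr [ 0.01 -0.    1.69]
at [ 271.5 -562.4  230.3] zt [-0.001  0.002 -1.   ] want zt [ 0.421  0.034 -0.906] t 0.1 F [-0.4 -0.1  0.1] w 85.3
slide [-508.9  528.6  101.3] dr [ 0.59 -3.09  2.6 ]
```

>>> step_arm([
  {"slide":[-46,30,0],"dr":[0,0,0.2],"jaw":0},
  {"slide":[-92,60,10],"dr":[0,0,0.4],"jaw":0},
  {"slide":[-138,90,20],"dr":[0,0,0.7],"jaw":0},
  {"slide":[-184,120,30],"dr":[0,0,1],"jaw":0},
  {"slide":[-230,150,45],"dr":[0,0,1.3],"jaw":0},
  {"slide":[-276,180,60],"dr":[0,0,1.5],"jaw":0},
  {"slide":[-322,210,80],"dr":[0,0,1.7],"jaw":0},
  {"slide":[-368,241,100],"dr":[0,0,1.7],"jaw":0},
])

```text
clock: 1.1
position: [498.9, -184.1, 130.7]
ee_rot: [-0.106, 0.994, 0.0, 0.0]
contact_force: [1.0, -1.4, -0.2]
gripper_width: -0.0
grasp_force: 0.0
```

```bash
python3 -c "
from h import *
s=arm.read_state(); i=optics.camera_info('wrist'); im=optics.get_image('wrist'); cv2.imwrite('pics/w1.png',im)
go([498,-185,130],.213); V=wview(s,i); print(proj(i,[[500,-185,53],[514,-182,48]],V))"
```

```text
at [ 500.5 -179.8  128. ] zt [-0.002  0.001 -1.   ] want zt [ 0.  0. -1.] t 1.15 F [ 1.2  2.6 -1.6] w -0.3
slide [ 3.6 -4.5 -2. ] dr [ 0.01 -0.01  0.03]
[[325.49678321 260.44243098]
 [325.51873096 277.29018257]]
```

View pics/w1.png

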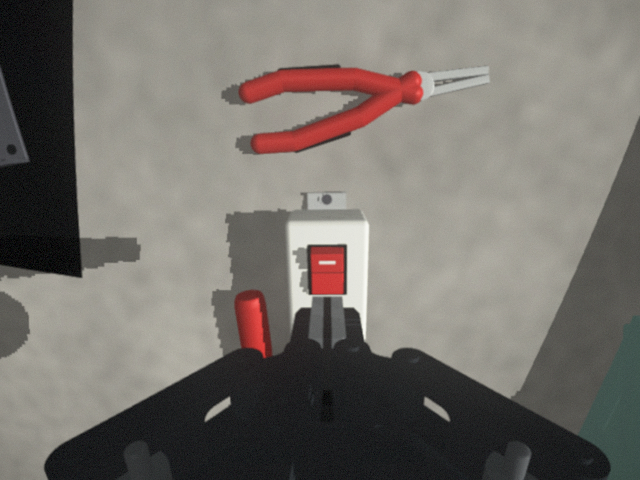

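The wrist view shows the strip lined up vertically. The white line is near (327,263) and the pivot near (327,272), but the arm was still settling. I'll measure again at rest.

```bash
cat > loc.py <<'E'
from h import *
import sys
for _ in range(4): optics.get_image('wrist')
s=arm.read_state(); i=optics.camera_info('wrist'); im=optics.get_image('wrist').astype(int); V=wview(s,i)
def onplane(px,z):
    from scipy.optimize import least_squares
    return least_squares(lambda p:(proj(i,[p[0],p[1],z],V)-px).ravel(),s["position"][:2]).x
if __name__=="__main__":
    B,G,Rr=im.transpose(2,0,1); red=((Rr>140)&(G<80)).astype(np.uint8); red[:240]=0;red[300:]=0;red[:,:300]=0;red[:,355:]=0
    ys,xs=np.nonzero(red); x0,x1,y0,y1=xs.min(),xs.max(),ys.min(),ys.max(); print(x0,x1,y0,y1)
    w=im[y0+2:y1-1,x0+3:x1-2].min(2)>150; yy,xx=np.nonzero(w); px=(xx.mean()+x0+3,yy.mean()+y0+2)
    print("line",px,onplane(px,53),onplane(px,55)); go([500,-185,65],.213)
E
python3 loc.py
```

```text
313 345 250 295
line (np.float64(329.0), np.float64(263.5)) [ 500.96887128 -183.75551134] [ 500.25879544 -183.92544176]
at [ 498.1 -186.2  131.4] zt [-0. -0. -1.] want zt [ 0.  0. -1.] t 1.4 F [-1.   0.3 -0.2] w -0.1
slide [-2.1  0.8 66.4] dr [-0.   -0.   -0.01]
```

```bash
python3 -c "
from h import *
go([493.5,-185.5,49.5],.213)"
```

```text
at [ 498.1 -186.2  131.4] zt [-0. -0. -1.] want zt [ 0.  0. -1.] t 1.4 F [-1.   0.3 -0.2] w -0.1
slide [ 4.3  1.7 81.9] dr [-0.   -0.   -0.01]
```

>>> step_arm([
  {"slide":[4,1.5,20],"dr":[0,0,0],"jaw":0},
  {"slide":[4,1.5,45],"dr":[0,0,0],"jaw":0},
  {"slide":[4,1.5,62],"dr":[0,0,0],"jaw":0},
  {"slide":[4,1.5,72],"dr":[0,0,0],"jaw":0},
  {"slide":[4,1.5,77],"dr":[0,0,0],"jaw":0},
  {"slide":[4,1.5,80],"dr":[0,0,0],"jaw":0},
  {"slide":[4,1.5,82],"dr":[0,0,0],"jaw":0},
  {"slide":[4,1.5,82],"dr":[0,0,0],"jaw":0},
])

```text
clock: 2.4
position: [494.1, -185.4, 50.2]
ee_rot: [-0.106, 0.994, -0.0, 0.0]
contact_force: [-3.6, -2.0, 5.4]
gripper_width: 0.1
grasp_force: 2.7
```

>>> step_arm([
  {"slide":[0,0,1],"dr":[0,0,0],"jaw":0},
  {"slide":[0,0,1.5],"dr":[0,0,0],"jaw":0},
  {"slide":[0,0,1.5],"dr":[0,0,0],"jaw":0},
  {"slide":[0,0,1.5],"dr":[0,0,0],"jaw":0},
  {"slide":[0,0,1.5],"dr":[0,0,0],"jaw":0},
  {"slide":[0,0,1.5],"dr":[0,0,0],"jaw":0},
  {"slide":[0,0,1.5],"dr":[0,0,0],"jaw":0},
  {"slide":[0,0,1.5],"dr":[0,0,0],"jaw":0},
])

```text
clock: 3.4
position: [494.2, -185.5, 50.1]
ee_rot: [-0.106, 0.994, -0.0, 0.0]
contact_force: [-6.0, 0.2, 14.2]
gripper_width: 0.2
grasp_force: 7.1
```

>>> step_arm([
  {"slide":[0,0,-15],"dr":[0,0,0],"jaw":0},
  {"slide":[0,0,-40],"dr":[0,0,0],"jaw":0},
  {"slide":[0,0,-80],"dr":[0,0,0],"jaw":0},
  {"slide":[0,30,-110],"dr":[0,0,0],"jaw":0},
  {"slide":[0,80,-110],"dr":[0,0,0],"jaw":0},
  {"slide":[0,120,-110],"dr":[0,0,0],"jaw":0},
  {"slide":[0,150,-110],"dr":[0,0,0],"jaw":0},
  {"slide":[0,150,-110],"dr":[0,0,0],"jaw":0},
])

```text
clock: 4.4
position: [462.9, -36.9, 158.7]
ee_rot: [-0.108, 0.994, 0.0, 0.001]
contact_force: [-0.2, -0.7, -0.5]
gripper_width: 0.4
grasp_force: 0.0
```

```bash
python3 -c "
from h import *
im=optics.get_image('top'); cv2.imwrite('pics/t2.png',cv2.resize(im[250:340,370:450],None,fx=4,fy=4,interpolation=2))
n=tool(.08,.436)[:,2]*-1
go(np.array([521,130,42])+85*n,.08,.436)"
```

```text
at [463.1 -37.7 158.5] zt [ 0.002  0.001 -1.   ] want zt [ 0.421  0.034 -0.906] t 4.45 F [ 0.2 -0.5  0.5] w -0.1
slide [-56.7 156.3  39.6] dr [ 0.21 -3.1   0.95]
```

View pics/t2.png

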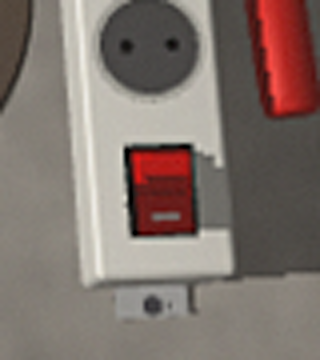

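In the crop, the red rocker's on half (white line at about (165,216)) has gone dark and flat, and the off half is now raised, so it is on. Next I'll hover over the green rocker.

>>> step_arm([
  {"slide":[-7,20,0],"dr":[0,-0.4,0.1],"jaw":0},
  {"slide":[-16,45,0],"dr":[0.05,-0.9,0.3],"jaw":0},
  {"slide":[-26,75,5],"dr":[0.1,-1.5,0.5],"jaw":0},
  {"slide":[-37,105,15],"dr":[0.15,-2.1,0.65],"jaw":0},
  {"slide":[-47,130,25],"dr":[0.2,-2.6,0.8],"jaw":0},
  {"slide":[-54,150,34],"dr":[0.2,-3,0.9],"jaw":0},
  {"slide":[-57,156,40],"dr":[0.2,-3.1,0.95],"jaw":0},
  {"slide":[-57,156,40],"dr":[0.2,-3.1,0.95],"jaw":0},
])

```text
clock: 5.45
position: [487.4, 124.1, 132.0]
ee_rot: [-0.04, 0.978, 0.008, 0.204]
contact_force: [0.0, 2.4, -1.0]
gripper_width: -0.1
grasp_force: 0.0
```

```bash
python3 - <<'E'
from loc import *
cv2.imwrite('pics/w3.png',im.astype(np.uint8))
n=-tool(.08,.436)[:,2]
go(np.array([521,130,42])+85*n,.08,.436)
print(proj(i,[[520.7,135.3,44.9],[553.6,188.1,53.9],[556.4,154.6,54.2]],V))
E
```

```text
at [488.3 124.5 132.9] zt [ 0.4    0.033 -0.916] want zt [ 0.421  0.034 -0.906] t 5.7 F [ 0.3 -0.6  0. ] w -0.2
slide [ 8.2  2.8 11.6] dr [ 0.01 -0.17 -0.02]
[[338.94464758 244.8103917 ]
 [403.32786404 288.72663646]
 [359.68712834 289.40703803]]
```

View pics/w3.png

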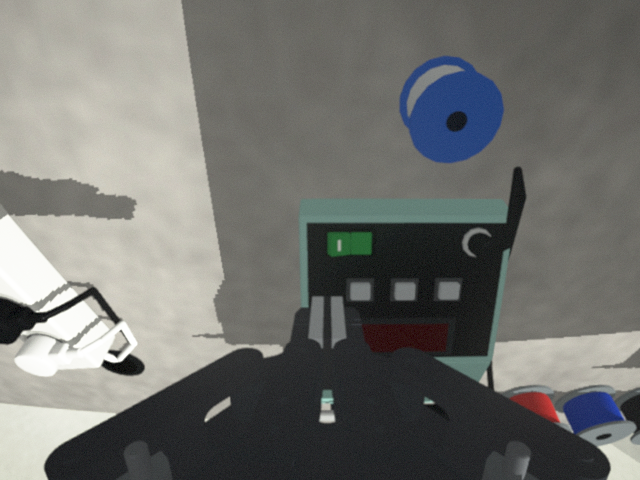

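The wrist view agrees with the predictions within about 1 px: line (339.5,244.5), rocker x 328 to 372 with the pivot at 350, keys at (360,290), (404,290) and (448,290). I'll fit one panel frame to all three views.

```bash
cat > panel.py <<'E'
from loc import *
from scipy.optimize import least_squares
it,isd=optics.camera_info("top"),optics.camera_info("side")
def pts(q):
    T=tool(q[3],.436); u,v,n=-T[:,0],T[:,1],-T[:,2]  # up slope, station +y, normal
    k=q[:3]; return np.array([k+34*v,k,k-34*v,k-q[4]*u-q[5]*v+2.7*n])
obs=[(it,None,[(172.7,229.3),(193,231.3),(213,233),(220.7,257)],1.),(isd,None,[(295,390.3),(295.7,367.7),(296,345.7),(322.3,339.3)],1.),(i,V,[(448.5,290.5),(404,290.3),(360,290.5),(339.5,244.5)],1.)]
f=lambda q:np.concatenate([(proj(a,pts(q),b)-np.array(c)).ravel() for a,b,c,w in obs])
r=least_squares(f,[553,188,54,.08,38,52],x_scale=[10,10,10,.1,10,10]); q=r.x
T=tool(q[3],.436); u,v,n=-T[:,0],T[:,1],-T[:,2]
print("q",q.round(3),"\nres",r.fun.round(1).reshape(3,-1)); P=pts(q); print(P.round(1))
g=P[3]-2.7*n-7.5*v
print("press green",g,"key",q[:3]-4*n)
np.savez("panel.npz",g=g,k=q[:3],yaw=q[3],n=n,u=u,v=v)
go(g+12*n,q[3],.436)
E
python3 panel.py
```

```text
q [5.52939e+02 1.89097e+02 5.58740e+01 7.20000e-02 3.74150e+01 5.04950e+01] 
res [[-0.7 -0.7 -0.8 -0.6 -0.5 -0.2  0.  -0.9]
 [ 0.8  0.7  0.8 -0.1  1.1 -0.1 -0.2  1.6]
 [-0.7  0.2 -0.1  0.4 -0.5  0.2 -0.7 -0.3]]
[[550.5 223.   55.9]
 [552.9 189.1  55.9]
 [555.4 155.2  55.9]
 [521.6 136.2  42.5]]
press green [523.27479544 128.81732553  40.07365745] key [554.62382057 189.21832982  52.24866289]
at [487.7 125.  132.7] zt [ 0.399  0.034 -0.916] want zt [ 0.421  0.03  -0.906] t 5.95 F [0.5 0.1 0.3] w -0.1
slide [ 4.6  0.8 87.2] dr [ 0.04 -0.17  0.05]
```

>>> step_arm([
  {"slide":[1,0,20],"dr":[0,-0.1,0],"jaw":0},
  {"slide":[3,1,45],"dr":[0.04,-0.17,0.05],"jaw":0},
  {"slide":[4,1,65],"dr":[0.04,-0.17,0.05],"jaw":0},
  {"slide":[4.5,1,78],"dr":[0.04,-0.17,0.05],"jaw":0},
  {"slide":[4.5,1,85],"dr":[0.04,-0.17,0.05],"jaw":0},
  {"slide":[4.5,1,87],"dr":[0.04,-0.17,0.05],"jaw":0},
  {"slide":[4.5,1,87],"dr":[0.04,-0.17,0.05],"jaw":0},
  {"slide":[4.5,1,87],"dr":[0.04,-0.17,0.05],"jaw":0},
])

```text
clock: 6.95
position: [526.8, 134.7, 98.8]
ee_rot: [-0.034, 0.983, -0.003, 0.182]
contact_force: [0.7, -0.1, -0.3]
gripper_width: -0.3
grasp_force: 0.0
```

```bash
python3 -c "
from h import *
d=np.load('panel.npz'); go(d['g'],float(d['yaw']),.436)"
```

```text
at [526.8 134.7  98.8] zt [ 0.358  0.007 -0.934] want zt [ 0.421  0.03  -0.906] t 6.95 F [ 0.7 -0.1 -0.3] w -0.3
slide [24.7 -4.6 53.6] dr [-0.14 -0.51  0.01]
```

```bash
python3 -c "
from h import *
s=arm.read_state(); print(s['joints'].round(3)); print(s['position'])"
```

```text
[ 0.444  0.245 -0.928  1.181 -0.16  -3.096]
[526.77624413 134.71068346  98.84218014]
```

The forward tilt puts joint 5 at its limit. I'll press with a nearly vertical tool instead, using the tip's uphill edge and moving along the panel normal. First I'll back off and reduce the tilt.

>>> step_arm([
  {"slide":[0,0,-15],"dr":[0,0.3,0],"jaw":0},
  {"slide":[0,0,-30],"dr":[0,0.7,0],"jaw":0},
  {"slide":[0,0,-40],"dr":[0,1.1,0],"jaw":0},
  {"slide":[0,0,-50],"dr":[0,1.5,0],"jaw":0},
  {"slide":[0,0,-50],"dr":[0,1.9,0],"jaw":0},
  {"slide":[0,0,-50],"dr":[0,1.9,0],"jaw":0},
  {"slide":[0,0,-50],"dr":[0,1.9,0],"jaw":0},
  {"slide":[0,0,-50],"dr":[0,1.9,0],"jaw":0},
])

```text
clock: 7.95
position: [508.2, 133.8, 144.8]
ee_rot: [-0.034, 0.998, -0.008, 0.05]
contact_force: [1.2, -0.5, 0.6]
gripper_width: -0.1
grasp_force: 0.0
```

```bash
python3 -c "
from h import *
optics.get_image('wrist'); optics.get_image('wrist')
s=arm.read_state(); print(s['joints'].round(3)); 
d=np.load('panel.npz'); T=tool(float(d['yaw']),.1); 
e=d['g']+11*T[:,0]
print('edge-press tcp',e); go(e+30*d['n'],float(d['yaw']),.1)"
```

```text
[ 0.605  0.258 -0.459  0.096 -0.781 -2.174]
edge-press tcp [512.35798066 128.03171556  38.97548987]
at [508.5 134.  145. ] zt [ 0.1   -0.012 -0.995] want zt [ 0.1    0.007 -0.995] t 8.05 F [0.2 0.6 0.5] w 0.1
slide [17.  -4.8 77.6] dr [-0.14 -0.01 -0.03]
```

>>> step_arm([
  {"slide":[6,-2,20],"dr":[-0.1,0,0],"jaw":0},
  {"slide":[12,-5,45],"dr":[-0.14,0,-0.03],"jaw":0},
  {"slide":[16,-5,65],"dr":[-0.14,0,-0.03],"jaw":0},
  {"slide":[17,-5,77],"dr":[-0.14,0,-0.03],"jaw":0},
  {"slide":[14,-5,86],"dr":[-0.14,0,-0.03],"jaw":0},
  {"slide":[12,-5,91],"dr":[-0.14,0,-0.03],"jaw":0},
  {"slide":[12,-5,91],"dr":[-0.14,0,-0.03],"jaw":0},
  {"slide":[12,-5,91],"dr":[-0.14,0,-0.03],"jaw":0},
])

```text
clock: 9.05
position: [507.0, 127.8, 54.0]
ee_rot: [-0.036, 0.998, 0.002, 0.05]
contact_force: [0.1, -0.3, 0.0]
gripper_width: -0.2
grasp_force: 0.0
```

```bash
cat > p.py <<'E'
import sys
from h import *
d=np.load('panel.npz'); y=float(d['yaw']); T=tool(y,.1); w,h=sys.argv[1],float(sys.argv[2])
e=d[w]+11*T[:,0]; s=arm.read_state(); print(s['joints'].round(2),"height above",(d['n']@(s['position']-e)).round(1)); go(e+h*d['n'],y,.1)
E
python3 p.py g 0
```

```text
[ 0.59  0.38 -0.57  0.1  -0.53 -2.16] height above 15.9
at [507.  127.8  54. ] zt [ 0.1    0.008 -0.995] want zt [ 0.1    0.007 -0.995] t 9.05 F [ 0.1 -0.3  0. ] w -0.2
slide [-3.8 -0.1 15.5] dr [0.01 0.   0.  ]
```

>>> step_arm([
  {"slide":[-2,0,5],"dr":[0,0,0],"jaw":0},
  {"slide":[-2.5,0,8],"dr":[0,0,0],"jaw":0},
  {"slide":[-3,0,10],"dr":[0,0,0],"jaw":0},
  {"slide":[-3.3,0,12],"dr":[0,0,0],"jaw":0},
  {"slide":[-3.6,0,13.5],"dr":[0,0,0],"jaw":0},
  {"slide":[-4,0,15],"dr":[0,0,0],"jaw":0},
  {"slide":[-4,0,15.5],"dr":[0,0,0],"jaw":0},
  {"slide":[-4,0,15.5],"dr":[0,0,0],"jaw":0},
])

```text
clock: 10.05
position: [511.8, 127.6, 39.4]
ee_rot: [-0.036, 0.998, 0.002, 0.05]
contact_force: [-3.9, -3.3, 10.1]
gripper_width: 0.1
grasp_force: 5.4
```

```bash
python3 p.py g 0
```

```text
[ 0.58  0.41 -0.57  0.1  -0.5  -2.16] height above 0.6
at [511.8 127.6  39.4] zt [ 0.099  0.007 -0.995] want zt [ 0.1    0.007 -0.995] t 10.05 F [-3.9 -3.3 10.1] w 0.1
slide [-0.5  0.4  0.4] dr [-0.   -0.01  0.  ]
```

>>> step_arm([
  {"slide":[-0.3,0,0.9],"dr":[0,0,0],"jaw":0},
  {"slide":[-0.6,0,1.8],"dr":[0,0,0],"jaw":0},
  {"slide":[-0.6,0,1.8],"dr":[0,0,0],"jaw":0},
  {"slide":[-0.6,0,1.8],"dr":[0,0,0],"jaw":0},
  {"slide":[-0.6,0,1.8],"dr":[0,0,0],"jaw":0},
  {"slide":[-0.6,0,1.8],"dr":[0,0,0],"jaw":0},
  {"slide":[-0.6,0,1.8],"dr":[0,0,0],"jaw":0},
  {"slide":[-0.6,0,1.8],"dr":[0,0,0],"jaw":0},
])

```text
clock: 11.05
position: [512.1, 127.5, 38.8]
ee_rot: [-0.036, 0.998, 0.002, 0.049]
contact_force: [-9.1, -3.4, 20.7]
gripper_width: -0.1
grasp_force: 14.1
```

```bash
python3 p.py g 40; python3 p.py k 40
```

```text
[ 0.58  0.41 -0.57  0.1  -0.5  -2.16] height above -0.0
at [512.1 127.5  38.8] zt [ 0.099  0.007 -0.995] want zt [ 0.1    0.007 -0.995] t 11.05 F [-9.1 -3.4 20.7] w -0.1
slide [ 12.9   0.5 -37.9] dr [-0.   -0.01  0.01]
[ 0.58  0.41 -0.57  0.1  -0.5  -2.16] height above -0.0
at [512.1 127.5  38.8] zt [ 0.099  0.007 -0.995] want zt [ 0.1    0.007 -0.995] t 11.05 F [-9.1 -3.4 20.7] w -0.1
slide [-22.4  58.5 -50.3] dr [-0.   -0.01  0.01]
```

>>> step_arm([
  {"slide":[4,0,-12],"dr":[0,0,0],"jaw":0},
  {"slide":[13,0.5,-38],"dr":[0,0,0],"jaw":0},
  {"slide":[8,10,-50],"dr":[0,0,0],"jaw":0},
  {"slide":[-5,30,-50],"dr":[0,0,0],"jaw":0},
  {"slide":[-18,50,-50],"dr":[0,0,0],"jaw":0},
  {"slide":[-22,58.5,-50],"dr":[0,0,0],"jaw":0},
  {"slide":[-22,58.5,-50],"dr":[0,0,0],"jaw":0},
  {"slide":[-22,58.5,-50],"dr":[0,0,0],"jaw":0},
])

```text
clock: 12.05
position: [524.8, 186.9, 88.4]
ee_rot: [-0.036, 0.998, 0.002, 0.049]
contact_force: [-0.5, -0.5, 0.1]
gripper_width: 0.2
grasp_force: 0.0
```

```bash
python3 - <<'E'
from h import *
t=optics.get_image('top');s=arm.read_state();w=optics.get_image('wrist');i=optics.camera_info('wrist')
d=np.load('panel.npz'); print(proj(i,[d['k'],d['k']+34*d['v'],d['k']-34*d['v']],wview(s,i)).round(1))
M=np.zeros((600,800,3),np.uint8);M[:480,:640]=w
M[300:600,540:800]=cv2.resize(t[200:275,170:235],None,fx=4,fy=4); cv2.imwrite('pics/w4.png',M)
E
python3 p.py k 10
```

```text
[[327.8 323.4]
 [386.3 323.2]
 [269.4 323.3]]
[ 0.66  0.38 -0.45  0.09 -0.66 -2.23] height above 37.9
at [525.1 186.9  88.7] zt [ 0.099  0.007 -0.995] want zt [ 0.1    0.007 -0.995] t 12.15 F [ 0.2 -0.8  0.9] w -0.2
slide [-10.2   0.2  26. ] dr [ 0.   -0.01 -0.  ]
```

View pics/w4.png

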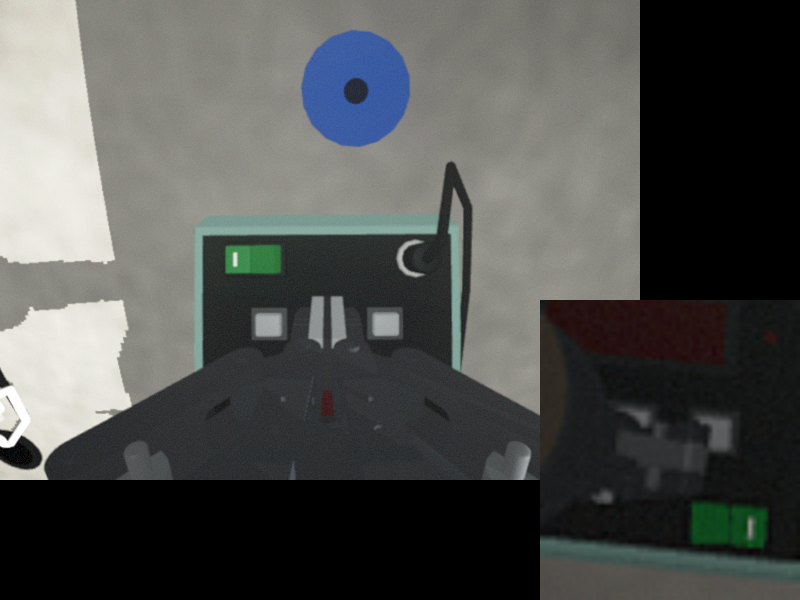

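The outer keys, at (268,325) and (385,324), match the prediction, with the tip centred between them. The green rocker's shading has flipped, so it is on. Now I'll press the middle key along the normal.

>>> step_arm([
  {"slide":[-6,0,14],"dr":[0,0,0],"jaw":0},
  {"slide":[-10,0.2,26],"dr":[0,0,0],"jaw":0},
  {"slide":[-12,0.2,31],"dr":[0,0,0],"jaw":0},
  {"slide":[-13,0.2,34],"dr":[0,0,0],"jaw":0},
  {"slide":[-13.8,0.2,36.3],"dr":[0,0,0],"jaw":0},
  {"slide":[-14.3,0.2,37.7],"dr":[0,0,0],"jaw":0},
  {"slide":[-14.5,0.2,38.3],"dr":[0,0,0],"jaw":0},
  {"slide":[-14.5,0.2,38.3],"dr":[0,0,0],"jaw":0},
])

```text
clock: 13.15
position: [543.1, 188.7, 52.5]
ee_rot: [-0.036, 0.998, 0.002, 0.049]
contact_force: [-4.9, -1.2, 4.2]
gripper_width: 0.1
grasp_force: 3.0
```

```bash
python3 p.py k -4
```

```text
[ 0.64  0.45 -0.44  0.1  -0.59 -2.22] height above -2.5
at [543.1 188.7  52.5] zt [ 0.098  0.007 -0.995] want zt [ 0.1    0.007 -0.995] t 13.15 F [-4.9 -1.2  4.2] w 0.1
slide [-0.5 -0.3  1.4] dr [-0.   -0.01  0.  ]
```

>>> step_arm([
  {"slide":[-0.4,0,1],"dr":[0,0,0],"jaw":0},
  {"slide":[-0.8,0,2],"dr":[0,0,0],"jaw":0},
  {"slide":[-0.8,0,2.5],"dr":[0,0,0],"jaw":0},
  {"slide":[-0.8,0,2.5],"dr":[0,0,0],"jaw":0},
  {"slide":[-0.8,0,2.5],"dr":[0,0,0],"jaw":0},
  {"slide":[-0.8,0,2.5],"dr":[0,0,0],"jaw":0},
  {"slide":[-0.8,0,2.5],"dr":[0,0,0],"jaw":0},
  {"slide":[-0.8,0,2.5],"dr":[0,0,0],"jaw":0},
])

```text
clock: 14.15
position: [543.3, 188.7, 51.9]
ee_rot: [-0.036, 0.998, 0.001, 0.049]
contact_force: [-12.7, -1.0, 18.0]
gripper_width: 0.2
grasp_force: 11.0
```

```bash
python3 p.py k -4
```

```text
[ 0.64  0.45 -0.44  0.1  -0.59 -2.22] height above -3.2
at [543.3 188.7  51.9] zt [ 0.098  0.006 -0.995] want zt [ 0.1    0.007 -0.995] t 14.15 F [-12.7  -1.   18. ] w 0.2
slide [-0.3 -0.3  0.8] dr [-0.   -0.01  0.01]
```

>>> step_arm([
  {"slide":[0.6,0,-1.5],"dr":[0,0,0],"jaw":0},
  {"slide":[1.2,0,-3.3],"dr":[0,0,0],"jaw":0},
  {"slide":[1.5,0,-4.3],"dr":[0,0,0],"jaw":0},
  {"slide":[1.5,0,-4.3],"dr":[0,0,0],"jaw":0},
  {"slide":[1.5,0,-4.3],"dr":[0,0,0],"jaw":0},
  {"slide":[1.5,0,-4.3],"dr":[0,0,0],"jaw":0},
  {"slide":[1.5,0,-4.3],"dr":[0,0,0],"jaw":0},
  {"slide":[1.5,0,-4.3],"dr":[0,0,0],"jaw":0},
])

```text
clock: 15.15
position: [542.9, 189.1, 53.9]
ee_rot: [-0.036, 0.998, 0.002, 0.05]
contact_force: [-1.5, -2.3, 3.1]
gripper_width: 0.2
grasp_force: 1.4
```

```bash
cat > f.py <<'E'
from h import *
d=np.load('panel.npz'); e=d['k']+11*tool(float(d['yaw']),.1)[:,0]
L=[]
for _ in range(16):
    optics.get_image('wrist'); s=arm.read_state(); L.append(np.r_[s['contact_force']@d['n'],d['n']@(s['position']-e)])
L=np.array(L);print(L.mean(0).round(2),L.std(0).round(2),s['clock'])
E
python3 f.py
```

```text
[ 2.94 -1.19] [0.41 0.01] 15.95
```

>>> step_arm([
  {"slide":[0.5,0,-1.6],"dr":[0,0,0],"jaw":0},
  {"slide":[0.5,0,-1.6],"dr":[0,0,0],"jaw":0},
  {"slide":[0.5,0,-1.6],"dr":[0,0,0],"jaw":0},
  {"slide":[0.5,0,-1.6],"dr":[0,0,0],"jaw":0},
  {"slide":[0.5,0,-1.6],"dr":[0,0,0],"jaw":0},
  {"slide":[0.5,0,-1.6],"dr":[0,0,0],"jaw":0},
  {"slide":[0.5,0,-1.6],"dr":[0,0,0],"jaw":0},
  {"slide":[0.5,0,-1.6],"dr":[0,0,0],"jaw":0},
])

```text
clock: 16.95
position: [542.4, 189.2, 55.6]
ee_rot: [-0.036, 0.998, 0.002, 0.05]
contact_force: [-0.7, -1.3, 2.4]
gripper_width: 0.1
grasp_force: 0.9
```

```bash
python3 f.py; python3 p.py k 60
```

```text
[1.72 0.5 ] [0.52 0.01] 17.75
[ 0.65  0.45 -0.44  0.1  -0.6  -2.22] height above 0.5
at [542.4 189.1  55.5] zt [ 0.1    0.008 -0.995] want zt [ 0.1    0.007 -0.995] t 17.75 F [-0.7 -0.8  1.6] w 0.0
slide [ 20.3  -0.7 -55.9] dr [0.01 0.   0.  ]
```

The key was still in contact at +0.5 mm after bottoming near -2.5 to -3 mm, so it went well past 2.8 mm. I'll retreat clear of everything.

>>> step_arm([
  {"slide":[4,0,-10],"dr":[0,0,0],"jaw":0},
  {"slide":[12,0,-30],"dr":[0,0,0],"jaw":0},
  {"slide":[20,0,-60],"dr":[0,0,0],"jaw":0},
  {"slide":[40,0,-95],"dr":[0,0,0],"jaw":0},
  {"slide":[70,-20,-120],"dr":[0,0,0],"jaw":0},
  {"slide":[90,-60,-130],"dr":[0,0,0],"jaw":0},
  {"slide":[100,-100,-130],"dr":[0,0,0],"jaw":0},
  {"slide":[100,-100,-130],"dr":[0,0,0],"jaw":0},
])

```text
clock: 18.75
position: [435.7, 78.9, 175.2]
ee_rot: [-0.035, 0.998, 0.002, 0.05]
contact_force: [0.3, -0.0, -0.6]
gripper_width: -0.2
grasp_force: 0.0
```

```bash
python3 - <<'E'
from h import *
for _ in range(6): optics.get_image('top')
t=optics.get_image('top');s=optics.get_image('side')
k=lambda a:cv2.resize(a,(400,300),interpolation=2)
a=cv2.vconcat([cv2.hconcat([k(t[190:280,140:260]),k(t[260:335,360:460])]),cv2.hconcat([k(s[315:420,230:370]),k(s[160:220,290:370])])])
cv2.imwrite('pics/end.png',a); print(arm.read_state()['clock'],arm.read_state()['position'])
E
```

```text
19.15 [437.46733634  81.64187221 174.57814615]
```

View pics/end.png

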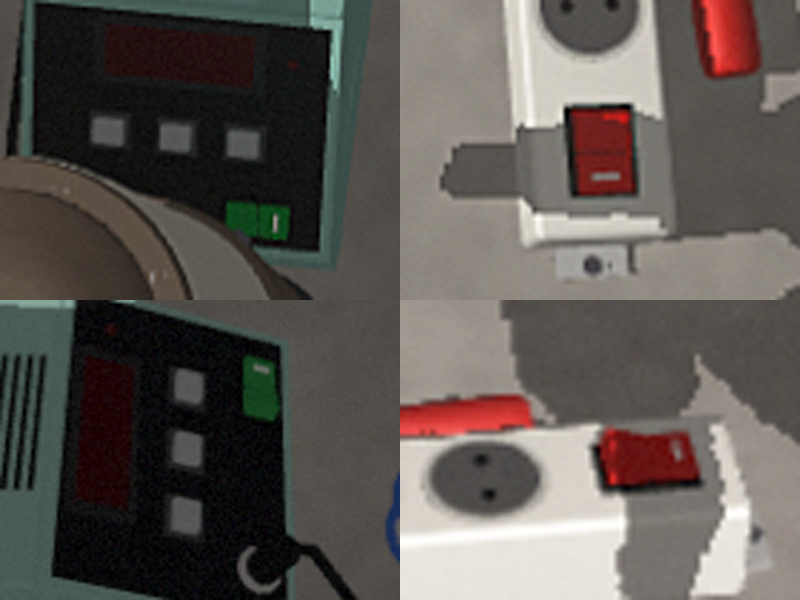

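In the final pictures both rockers have their white-line ends down flat and their other ends raised. All three keys are up and the loose parts in view have not moved.

```bash
python3 -c "
from bench import arm
print(arm.job_done())"
```

```text
the job is handed in; nothing more can be done
None
```

The red and green rockers are on, the middle key was pressed right down and released, and the job was handed in at about 19 s; no verdict was returned.

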